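# Drain a sampler weighted end down

## Task

The steel sampler lying under the bench riser drains through its weighted end, but its two ends look alike: take it out from under the riser, feel which end is heavy, and lay it in the rocking drain cradle with the heavy end toward the white drip tray, so that the cradle tips down over the tray and stays there. Do not let the sampler fall, and leave the timer, beaker and marker pen where they are.

Things in the scene. Friction and masses are not known exactly. Their poses are not given: they have to be found in the camera images.
- sampler_mid (a point): middle of the sampler on its axis: x along the rod, z up as it lies. Steel rod 150 mm long, round body 28 mm thick over the middle 90 mm, a white square cap 36x36x30 mm at each end. A weight is locked in one cap, unseen, random, unrelated to the axes: balance point about 35 mm off the middle, about 0.12 N m when held there. It starts level, axis 50 mm above the bench
- riser: white shelf on four legs, fixed. Origin on the bench under the sampler's middle; x away from the robot, along the sampler. Board x -40 to +140, y -115 to +115, z 205 to 221 mm; front legs at x -30, 198 mm apart; open in front. Board is over the rod: to hold its middle the wrist must lean back to the robot about 35 degrees; draw the rod out forward. A box and a vial stand on it
- stand: aluminium drain stand, fixed; origin on the bench below the pivot, which is 62 mm up; y toward the drip tray. Base plate 84 x 100 mm, two pivot cheeks 37 mm over their outsides and 68 mm high, white open drip tray 84 x 66 x 16 mm centred 80 mm off at the +y end. The steel cradle on it is 164 mm long
- cradle_seat (a point): where the sampler's middle belongs in the cradle, 34 mm above the pivot; y along the cradle to its drip-tray end, z its up (both lean with it). Saddles at both ends take the caps: floor 18 mm below, 41 mm wide (2.5 mm play each side), walls and flared lips up to 1 mm below, end walls 78 mm off rising 2 mm above. Between them a spine 18 mm wide, 26 mm below; fingers pass beside it
- cradle (a joint): rocking angle of the cradle on its pivot, rad: -0.21 tray end up on its stop (it rests so when empty, by a small counterweight), 0 level, +0.21 tray end down on its stop. It swings freely; only the sampler with its weighted end at the tray makes it tip to +0.21
- timer: small white kitchen-type timer, 68 x 62 x 18 mm, loose on the bench; origin at the centre of its underside
- beaker: clear beaker, 49 mm in diameter, 62 mm high, loose on the bench; origin at the centre of its underside
- marker: marker pen 135 mm long, 17 mm thick, lying loose on the bench along its y axis; origin at the middle of its underside
- sampler: the sampler (see sampler_mid), 0.35 kg; origin at the middle of its underside, 18 mm below sampler_mid, same axes. Only its caps are supported at the start, on two grey blocks 20 mm long with lips 10 mm high and 2.5 mm beside the caps, no end stops; its body is free for fingers

How it is judged (in metres and radians):
On the way:
1. the sampler is held up clear of the riser's blocks, out in front of the board (height (world z) of sampler_mid above 0.1 m and x of sampler_mid in the frame of riser below -0.08 m and contact force between the fingers and sampler above 1 N), for 0.2 s.
At the end, for the whole second after the job is handed in: the cradle is tipped tray end down (joint above 0.17), the sampler rests in both saddles (its middle within 10 mm of cradle_seat, its axis within 0.1 rad of the cradle's), released and at rest (value of joint cradle above 0.17 rad and distance between sampler_mid and cradle_seat below 0.01 m and angle between the x axis of sampler_mid and the y axis of cradle_seat, either way round below 0.1 rad and linear speed of sampler below 0.02 m/s); the robot touches nothing.
It fails at once if the sampler is let go more than 3 cm above its seat (height (world z) of sampler_mid above 0.13 m and contact force between the fingers and sampler below 0.05 N).
It fails at once if the timer, the beaker or the marker pen is moved by more than 3 cm (distance of any of timer, beaker, marker from where it was at the start of the episode above 0.03 m).
It also fails if it takes over 48 s, if anything falls off the work surface, if the arm or the gripper's body presses on something with over 40 N, if the wrist force passes 120 N, or if a joint passes its speed limit or range.

## Robot

A 6-joint arm with a two-finger parallel gripper is mounted at the origin on a cart in front of the work surface, level with it; the furniture and walls round the work are solid. World frame = base frame: x ahead of the robot, y to its left, z up, the work surface at z = 0. Lengths are in mm, angles in rad, forces in N, time in s.
With the tool pointing down it reaches from about 400 to 925 mm from the base axis. Payload 12.5 kg.
Tool frame: the origin (TCP) lies on the mounting face of the last link; the fingertips stand 190 mm ahead of it and the grasp point (between the pads) lies 171 mm ahead of it; z points along the fingers, y is the line along which they close (so a half turn about z gives the same grasp; the last joint's range is limited). The gripper opens to 95 mm and grips with 3 to 60 N. Pads are 20 mm wide; open, the fingers measure 119 mm over their backs; the gripper's body (75 mm by 180 mm) begins 59 mm behind the grasp point.
Start: joints at [0.996, 0.491, 1.559, -0, 1.092, -0.106], TCP at [282.363, 557.581, 404.761] pointing down, gripper open.
Joint ranges: [-3.1, 3.1], [-0.84, 2.19], [0.05, 2.79], [-1.13, 4.28], [0.06, 2.93], [-2.69, 2.69]. Speed limits (rad/s): [2.22, 2.22, 2.79, 3.14, 3.14, 3.14].

## Interface

Orientations are given as [roll, pitch, yaw] about the fixed x, y, z axes, in that order (R = Rz(yaw) Ry(pitch) Rx(roll)).
In Python, from cell import * gives the robot as it stands.
- The arm moves only by the tool arm_command, never from a script. Its argument "rows" is a list that holds one entry, the list of rows, each a list of 7 numbers: the shift along the tool's x, y, z normalised to -1 to 1, where 1 is 0.15 m, then the turn, a rotation vector about the tool's x, y, z normalised to -1 to 1, where 1 is 360 degrees, then the opening, from -1 (shut) to 1 (fully open). A call has 1 to 10 rows; each row is the pose to reach, as a shift and turn from the pose commanded when the call began, along the tool's axes at that moment, turning the shorter way round; what a row does not reach only later rows make up. A row lasts 1/12 s, in which the tool goes at most 41.7 mm and 7.16 degrees, less where a joint would pass 70% of its speed; a pose out of reach is approached as far as the arm can. A call with a number of a shift or a turn outside -1 to 1 is refused whole. A call with a gripper value outside its range is refused whole. The fingers move at their own pace and stop on an object; the grip force is fixed at half the most. Time passes only in rows, so rows that repeat a pose let the fingers close. It gives the time, the measured TCP pose, the force, the opening and the grip force at its end, in the units of the state.
- state(): the state, without advancing time (a new reading comes with each control period).
- read_camera(name): name is "scene" or "top"; returns (picture, depth): 400x640x3 uint8, red, green, blue; 400x640 float32, mm along the optical axis (not along the pixel's ray), 0 where there is no reading.
- get_calibration(name): a dict with "camera_matrix" (3x3 intrinsics, pixels), "D" ([k1, k2, p1, p2, k3] as OpenCV has them; the pictures are not rectified), "position" and "orientation" of the camera in the world. Camera axes: x right, y up, looking along -z (the intrinsics and any distortion apply to the point x, -y, -z); pixel columns grow to the right and rows downward; lengths in mm; the calibration is good to about 2 mm. A picture is of the moment at which its call begins. get_calibration takes no time and is no camera call.
- job_done(): hands the job in; it is judged then, once.
The state is a dict: "t": time; "joints": joint angles; "qvel": joint speeds; "tau": joint torques, N m; "eef_pos": TCP position; "tcp_rot": TCP orientation; "ft_force": force on the tool from outside, world axes, zero at the start; "moment": the same for the moment, N m; "opening": opening from 0.0 (shut) to 1.0 (fully open); "grip_force": force on a finger pad.
Only numpy, scipy, OpenCV 4.12 (cv2) and the standard library are available. Lean on these libraries where they do the work, as an engineer would, in place of code of your own. Each camera call takes 0.05 s, during which the arm holds its last target. There are 200 camera calls.

## Working session

There is one attempt and no reset: what is moved stays moved. The work goes in short steps, Python scripts to look and compute and a tool call to move; the robot and the scene stay as the last step left them, time stands still between calls to the robot, and variables do not carry over. Pictures are saved under pics/ and viewed, at most 10 in all, crops included, and the job is handed in when it is done.

Besides the shell and the picture viewer there is one more tool, called after "Emit:" by a JSON object that holds its "op" and its "data". arm_command: Moves the arm, as the interface text tells. Its arguments: {"type":"object","properties":{"rows":{"type":"array","items":{"type":"array","items":{"type":"array","items":{"type":"number","minimum":-1,"maximum":1}}}}},"required":["rows"]}

```bash
mkdir -p pics; ls; python3 - <<'E'
from cell import *
import cv2,numpy as np
s=state();print(s)
for n in("scene","top"):
    p,d=read_camera(n);c=get_calibration(n);print(n,c)
    cv2.imwrite(f"pics/{n}0.png",p[:,:,::-1]);np.savez(f"{n}0.npz",p=p,d=d)
E
```

```text
pics
{'t': 0.0, 'joints': array([ 9.96385135e-01,  4.91576052e-01,  1.55945476e+00, -5.01561655e-06,
        1.09166534e+00, -1.05611341e-01]), 'qvel': array([-2.05520923e-03,  1.09410488e-03,  2.51835002e-05, -4.13269179e-04,
        1.50160481e-03,  6.03400000e-05]), 'tau': array([ 4.88279955e-03, -6.12639785e+01, -2.58187169e+01,  6.93423185e-02,
        4.81224095e-02, -8.07608308e-05]), 'eef_pos': array([282.35579298, 557.55235774, 404.14955052]), 'tcp_rot': array([-3.14049484e+00, -1.11900930e-04,  2.67279506e+00]), 'ft_force': array([ 0.1301589 , -0.16672281, -0.47075826]), 'moment': array([-2.49581571e-02, -3.84392112e-02, -2.09793185e-05]), 'grip_force': 0.0, 'opening': 1.001421051404909}
scene {'camera_matrix': array([[444.76342137,   0.        , 319.07835978],
       [  0.        , 444.76342137, 200.65704139],
       [  0.        ,   0.        ,   1.        ]]), 'D': array([-0.09423558,  0.        ,  0.        ,  0.        ,  0.        ]), 'position': array([  73.54051463, -490.34053694,  721.88756168]), 'orientation': array([ 0.84010539, -0.0106712 , -0.68230328])}
top {'camera_matrix': array([[398.60252038,   0.        , 310.5687632 ],
       [  0.        , 398.60252038, 202.8131817 ],
       [  0.        ,   0.        ,   1.        ]]), 'D': array([-0.01194674,  0.        ,  0.        ,  0.        ,  0.        ]), 'position': array([440.28524415,  67.30173002, 922.01879397]), 'orientation': array([ 0.08670595,  0.02320714, -1.57875324])}
```

View pics/scene0.png

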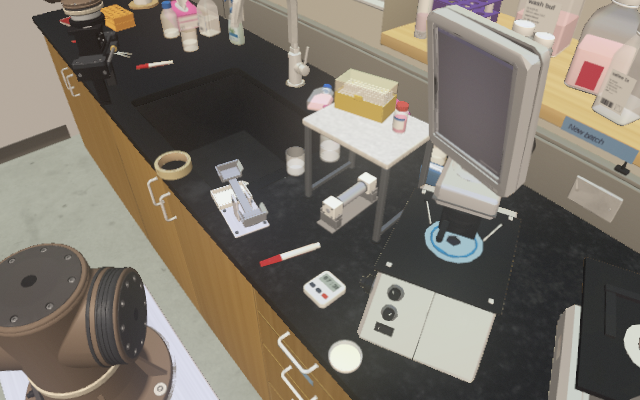

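View pics/top0.png

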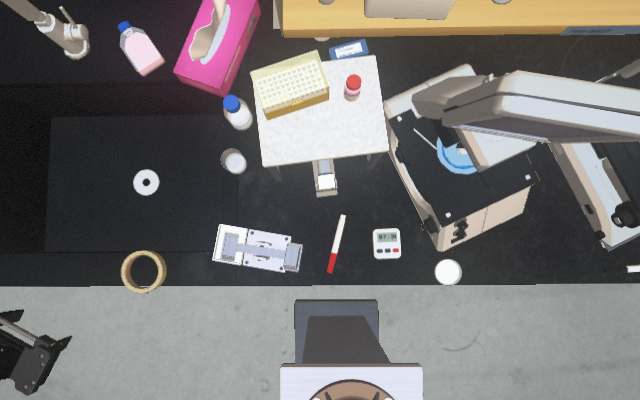

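The scene view shows the riser at about (365,140), the sampler caps at (335,208) and (370,183), and the stand at (240,200). In the top view the stand is at (257,248) with its tray on the left (+y), the marker at (337,243), the timer at (387,243), and the front cap at (325,182).

```bash
cat > h.py <<'E'
import numpy as np,cv2
from cell import *
from scipy.spatial.transform import Rotation as R
def cam(n):
    c=get_calibration(n);return c['camera_matrix'],c['D'],R.from_euler('xyz',c['orientation']).as_matrix(),c['position']
def world(n,d,uv):
    K,D,Rc,p=cam(n);uv=np.asarray(uv,float).reshape(-1,2)
    q=cv2.undistortPoints(uv[:,None],K,D)[:,0]
    z=d[uv[:,1].astype(int),uv[:,0].astype(int)]
    return p+(np.c_[q[:,0]*z,-q[:,1]*z,-z])@Rc.T
def proj(n,P):
    K,D,Rc,p=cam(n);c=(np.atleast_2d(P)-p)@Rc*[1,-1,-1]
    return cv2.projectPoints(c,np.zeros(3),np.zeros(3),K,D)[0][:,0]
def tri(uvs):
    A=np.zeros((3,3));b=np.zeros(3)
    for n,uv in uvs:
        K,D,Rc,p=cam(n);q=cv2.undistortPoints(np.array([[uv]],float),K,D)[0,0]
        v=Rc@[q[0],-q[1],-1];v/=np.linalg.norm(v);M=np.eye(3)-np.outer(v,v);A+=M;b+=M@p
    return np.linalg.solve(A,b)
E
python3 - <<'E'
from h import *
T=np.load('top0.npz');S=np.load('scene0.npz')
a=cv2.resize(T['p'][140:290,200:410],None,fx=3.8,fy=3.8,interpolation=cv2.INTER_CUBIC)
b=cv2.resize(S['p'][140:290,195:395],None,fx=4,fy=4,interpolation=cv2.INTER_CUBIC)
cv2.imwrite('pics/tc.png',a[:,:,::-1]);cv2.imwrite('pics/sc.png',b[:,:,::-1])
for n,Z,L in(('top',T,[(325,182),(257,250),(337,243),(387,243),(447,272),(233,160),(320,130),(200,270)]),('scene',S,[(335,208),(370,183),(350,195),(345,355),(295,160),(375,130),(325,289)])):
    for u,w in zip(L,world(n,Z['d'],L)):print(n,u,w.round(0))
E
```

```text
top (325, 182) [559.  55.  69.]
top (257, 250) [415. 201.  72.]
top (337, 243) [427.  29.  12.]
top (387, 243) [427. -84.  16.]
top (447, 272) [ 361. -216.   15.]
top (233, 160) [619. 265.  24.]
top (320, 130) [632.  65. 221.]
top (200, 270) [368. 344.   1.]
scene (335, 208) [551.  31.  68.]
scene (370, 183) [670.  46.  68.]
scene (350, 195) [610.  48.  62.]
scene (345, 355) [ 360. -221.   13.]
scene (295, 160) [601. 243.  50.]
scene (375, 130) [657.  37. 222.]
scene (325, 289) [422. -92.  17.]
```

View pics/tc.png

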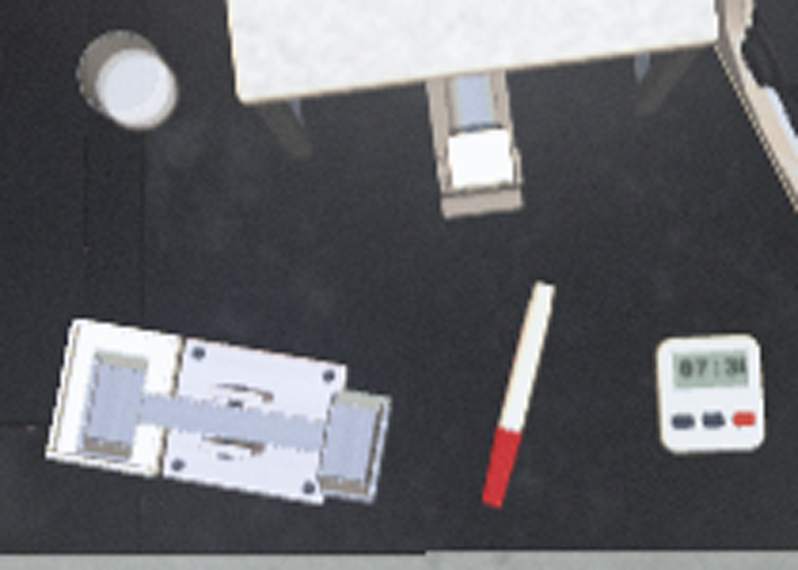

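View pics/sc.png

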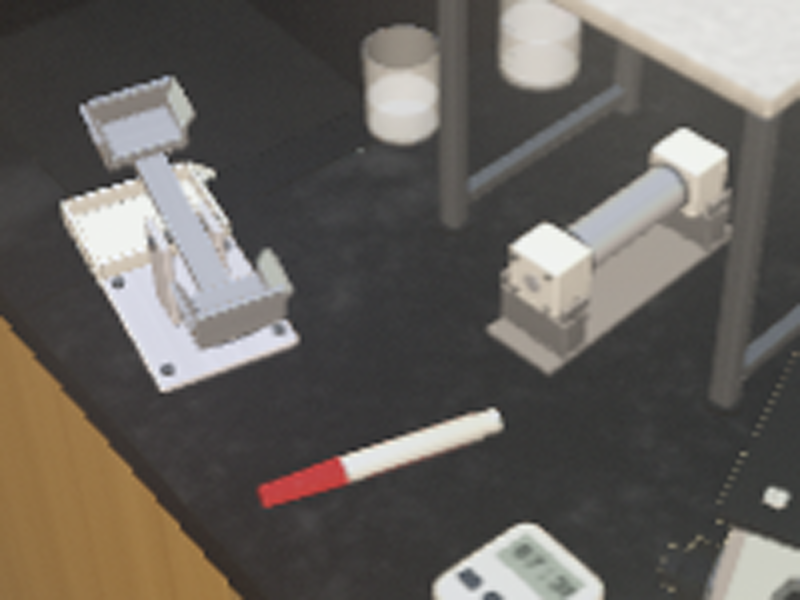

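The top crop shows the tray on the left (+y) and the empty cradle resting tray end up, with saddles at crop pixels (118,405) and (352,445). The front cap's top is at (480,160). The scene crop shows both caps, at (550,250) and (690,160), lying in the grey blocks.

```bash
python3 - <<'E'
from h import *
vv,uu=np.mgrid[0:400,0:640];uv=np.c_[uu.ravel(),vv.ravel()]
C={}
for n in('top','scene'):
    Z=np.load(n+'0.npz');m=Z['d'].ravel()>0
    C[n]=(uv[m],world(n,Z['d'],uv[m]),Z['p'].reshape(-1,3)[m])
def box(n,x,y,z):
    u,w,c=C[n];k=(w[:,0]>x[0])&(w[:,0]<x[1])&(w[:,1]>y[0])&(w[:,1]<y[1])&(w[:,2]>z[0])&(w[:,2]<z[1]);return u[k],w[k],c[k]
# caps
for n in C:
  for x in((520,585),(640,720)):
    u,w,c=box(n,x,(0,110),(63,75));k=c.min(1)>170
    if k.sum()>10:print(n,'cap',k.sum(),w[k].mean(0).round(1),np.median(w[k],0).round(1),w[k].min(0).round(0),w[k].max(0).round(0),cv2.minAreaRect(w[k][:,:2].astype(np.float32)))
# riser board
u,w,c=box('top',(500,850),(-120,250),(212,230));print('board',np.median(w[:,2]),cv2.minAreaRect(w[:,:2].astype(np.float32)))
# body
u,w,c=box('scene',(570,650),(0,110),(55,72));print('body',len(w),w.mean(0),np.linalg.svd(w-w.mean(0))[2][0])
# stand
for nm,z in(('plate',(2,13)),('cradle',(45,120))):
  for n in C:
    u,w,c=box(n,(340,500),(110,350),z);print(nm,n,len(w),w.min(0).round(),w.max(0).round(),cv2.minAreaRect(w[:,:2].astype(np.float32)))
# tri of caps by clicks
print('front cap centre',tri([('top',(200+480/3.8,140+160/3.8)),('scene',(195+549/4,140+250/4))]))
def T(x,y):return (200+x/3.8,140+y/3.8)
for nm,p,z in(('plate',[(187,336),(345,365),(323,505),(160,472)],8),):
  for q in p:
    K,D,Rc,o=cam('top');a=cv2.undistortPoints(np.array([[T(*q)]]),K,D)[0,0];v=Rc@[a[0],-a[1],-1];print(nm,(o+v*(z-o[2])/v[2]).round(1))
E
```

```text
top cap 225 [562.1  53.1  67.4] [561.7  52.9  67.5] [545.  36.  63.] [584.  70.  72.] ((565.400634765625, 53.51481246948242), (38.358272552490234, 34.83350372314453), 6.7566447257995605)
scene cap 168 [559.   48.7  68.1] [558.5  48.8  68.2] [544.  31.  63.] [584.  68.  71.] ((564.3875732421875, 49.78944396972656), (39.17021560668945, 36.39609146118164), 3.164893627166748)
scene cap 159 [673.3  62.8  67.3] [674.2  62.5  67.8] [640.  45.  63.] [695.  83.  72.] ((666.8189086914062, 63.34648895263672), (53.64560317993164, 36.308448791503906), 5.410134792327881)
board 220.62960240469192 ((670.1207275390625, 66.0837631225586), (178.44444274902344, 230.47515869140625), 6.762519359588623)
body 271 [609.15356615  51.93733582  62.6145767 ] [-0.9880937  -0.15026735  0.03302362]
plate top 1701 [340. 110.   2.] [500. 349.  13.] ((420.1492004394531, 229.71151733398438), (237.91412353515625, 160.1610870361328), 89.65616607666016)
plate scene 1419 [340. 110.   2.] [500. 350.  13.] ((419.5382080078125, 230.24285888671875), (158.9275665283203, 239.23333740234375), 0.49600666761398315)
cradle top 1372 [371. 111.  45.] [455. 273. 116.] ((412.47589111328125, 188.43280029296875), (160.90245056152344, 58.06334686279297), 79.83389282226562)
cradle scene 1169 [369. 110.  45.] [453. 276. 118.] ((411.8138427734375, 189.225830078125), (167.7955780029297, 58.632503509521484), 80.09489440917969)
front cap centre [560.02999412  51.87772056  64.65881168]
plate [462.3 229.4   8. ]
plate [444.  133.8   8. ]
plate [360.7 147.3   8. ]
plate [380.8 245.3   8. ]
```

```bash
python3 - <<'E'
from h import *
vv,uu=np.mgrid[0:400,0:640];uv=np.c_[uu.ravel(),vv.ravel()]
yw=np.radians(6.76);A=np.array([[np.cos(yw),np.sin(yw)],[-np.sin(yw),np.cos(yw)]]);o=np.array([620.5,60.2])
th=np.radians(-10.1);B=np.array([[np.cos(th),np.sin(th)],[-np.sin(th),np.cos(th)]]);so=np.array([412,189])
for n in('top','scene'):
    Z=np.load(n+'0.npz');m=Z['d'].ravel()>0;w=world(n,Z['d'],uv[m])
    l=(w[:,:2]-o)@A.T
    for z0 in(30,70,110,150):
      for s in(-1,1):
        k=(w[:,2]>z0)&(w[:,2]<z0+40)&(abs(l[:,0]+30)<14)&(s*l[:,1]>75)&(s*l[:,1]<125)
        if k.sum()>3:print(n,'leg',z0,s,k.sum(),'x',np.percentile(l[k,0],[5,50,95]).round(1),'y',np.percentile(l[k,1],[5,50,95]).round(1))
    q=(w[:,:2]-so)@B.T
    for nm,za,zb,ya,yb in(('cradle',42,125,-110,110),('plate',3,13,-48,48),('tray',3,22,50,130)):
        k=(w[:,2]>za)&(w[:,2]<zb)&(abs(q[:,0])<60)&(q[:,1]>ya)&(q[:,1]<yb)
        r=np.float32(q[k]);print(n,nm,k.sum(),np.percentile(w[k,2],[2,50,98]).round(0),r.min(0).round(1),r.max(0).round(1),cv2.minAreaRect(r))
    # spine direction
    k=(w[:,2]>55)&(w[:,2]<90)&(abs(q[:,0])<7)&(abs(q[:,1])<50)
    print('spine tilt',np.polyfit(q[k,1],w[k,2],1))
E
```

```text
top leg 30 -1 31 x [-35.8 -35.  -25.2] y [-109.7 -100.7  -98.6]
top leg 30 1 24 x [-35.8 -35.2 -27.4] y [ 99.2 102.2 110.4]
top leg 70 -1 33 x [-35.8 -35.2 -25.5] y [-109.9  -99.8  -98.7]
top leg 70 1 26 x [-35.7 -35.2 -26.2] y [ 99.3 103.4 110.8]
top leg 110 -1 40 x [-36.  -35.  -25.7] y [-109.5 -100.1  -98.7]
top leg 110 1 30 x [-36.  -35.2 -26.9] y [ 99.1 102.6 110.8]
top leg 150 -1 32 x [-36.1 -35.5 -31.4] y [-109.6 -103.5  -98.9]
top leg 150 1 33 x [-36.  -35.5 -32.6] y [ 99.2 104.6 111.2]
top cradle 1403 [ 58.  74. 113.] [-28.5 -81.2] [29.7 80. ] ((0.5678138732910156, -0.6332778930664062), (161.21908569335938, 58.063323974609375), 89.93389129638672)
top plate 1008 [ 4.  8. 11.] [-58.9 -47.6] [58.1 47.9] ((-0.3471565246582031, 0.3705024719238281), (95.43873596191406, 116.65131378173828), 89.57025146484375)
top tray 445 [ 3.  7. 19.] [-59.8  50.2] [ 59.5 122.6] ((-0.5153923034667969, 84.72909545898438), (70.86842346191406, 121.44857788085938), 87.71993255615234)
spine tilt [ 0.19869899 68.97607299]
scene leg 30 -1 106 x [-38.9 -36.7 -27.4] y [-113.5 -110.4 -100.9]
scene leg 30 1 
[... 260 characters left out ...]
99 x [-37.9 -35.9 -27.7] y [ 96.4  98.6 108.1]
scene leg 150 -1 136 x [-39.  -36.8 -27. ] y [-113.7 -110.2 -101.1]
scene leg 150 1 106 x [-38.1 -35.1 -27.4] y [ 96.5  99.4 107.7]
scene cradle 1304 [ 51.  77. 114.] [-29.8 -85.8] [29.3 84. ] ((-0.2192974090576172, -0.8517990112304688), (58.63249969482422, 169.87855529785156), 0.1948923021554947)
scene plate 557 [ 3.  9. 12.] [-59.4 -48. ] [59.5 47.7] ((0.5731239318847656, -1.0690574645996094), (95.61009216308594, 117.36297607421875), 88.0035171508789)
scene tray 438 [ 3.  7. 18.] [-56.8  50.3] [ 59.2 128.1] ((0.08913421630859375, 83.49179077148438), (75.3696060180664, 117.27125549316406), 82.92047119140625)
spine tilt [ 0.20908959 70.48886662]
```

```bash
cat >> h.py <<'E'
def ray(n,uv,z):
    K,D,Rc,o=cam(n);a=cv2.undistortPoints(np.array([[uv]],float),K,D)[0,0];v=Rc@[a[0],-a[1],-1];return o+v*(z-o[2])/v[2]
E
python3 - <<'E'
from h import *
th=np.radians(-10.1);B=np.array([[np.cos(th),np.sin(th)],[-np.sin(th),np.cos(th)]]);so=np.array([412,189])
def T(x,y):return (200+x/3.8,140+y/3.8)
def S(x,y):return (195+x/4,140+y/4)
c,s=np.cos(.21),np.sin(.21)
wz=lambda y,h:62+h*c-y*s   # rocked -0.21: y end up
wz=lambda y,h:62+h*c+y*s
wy=lambda y,h:y*c-h*s
for nm,n,p,z,e in[
('tray outer far','top',T(77,320),16,113),('tray outer near','top',T(47,458),16,113),
('tray outer near','scene',S(62,205),16,113),
('plate -y','top',T(347,366),8,-50),('plate -y','top',T(324,505),8,-50),('plate -y','scene',S(299,340),8,-50),('plate -y','scene',S(165,391),8,-50),
('endwall+y top out far','scene',S(178,77),wz(82,36),wy(82,36)),('endwall+y top out near','scene',S(82,103),wz(82,36),wy(82,36)),
('endwall -y top out','top',T(391,397),wz(-82,36),wy(-82,36)),('endwall -y top out','top',T(374,502),wz(-82,36),wy(-82,36)),
('endwall -y top out','scene',S(290,290),wz(-82,36),wy(-82,36)),('endwall -y top out','scene',S(192,325),wz(-82,36),wy(-82,36))]:
    q=B@(ray(n,p,z)[:2]-so);print(nm,n,q.round(1),'expected y',round(e,1),'-> pivot q',round(q[1]-e,1))
E
```

```text
tray outer far top [ 40.8 114.4] expected y 113 -> pivot q 1.4
tray outer near top [-43.1 116.8] expected y 113 -> pivot q 3.8
tray outer near scene [-42.3 112.9] expected y 113 -> pivot q -0.1
plate -y top [ 40.8 -50.1] expected y -50 -> pivot q -0.1
plate -y top [-43.1 -50.7] expected y -50 -> pivot q -0.7
plate -y scene [ 40.2 -54.3] expected y -50 -> pivot q -4.3
plate -y scene [-41.2 -55.6] expected y -50 -> pivot q -5.6
endwall+y top out far scene [28.8 72.2] expected y 72.7 -> pivot q -0.5
endwall+y top out near scene [-27.8  75.1] expected y 72.7 -> pivot q 2.4
endwall -y top out top [ 28.7 -82.1] expected y -87.7 -> pivot q 5.6
endwall -y top out top [-29.5 -82.6] expected y -87.7 -> pivot q 5.1
endwall -y top out scene [ 25.7 -86.3] expected y -87.7 -> pivot q 1.4
endwall -y top out scene [-29.5 -86.4] expected y -87.7 -> pivot q 1.3
```

```bash
cat >> h.py <<'E'
yw=np.radians(6.76);xr=np.array([np.cos(yw),np.sin(yw),0]);yr=np.array([-np.sin(yw),np.cos(yw),0]);up=np.array([0,0,1.])
MID=np.array([620,59.2,50.])
def lean(a,x=xr,y=yr):
    a=np.radians(a);z=-np.cos(a)*up+np.sin(a)*x;return np.c_[np.cross(y,z),y,z]
def cur():
    s=state();return R.from_euler('xyz',s['tcp_rot']).as_matrix(),s['eef_pos'],s
def plan(G,Rt,P=None,tag=''):
    "G = grasp point target; steps of <=150 mm per axis from pose P (default measured); prints row, rows needed"
    if P is None:P=cur()[:2]
    R0,p0=P;tgt=G-171*Rt[:,2];
    sh=R0.T@(tgt-p0)/150;rv=R.from_matrix(R0.T@Rt).as_rotvec()/(2*np.pi)
    n=max(np.linalg.norm(sh)*150/41.7,np.linalg.norm(rv)*360/7.16)
    print(tag,'shift',sh.round(4).tolist(),'turn',rv.round(4).tolist(),'rows>=%.1f'%n,'tcp',tgt.round(1));return Rt,tgt
E
python3 - <<'E'
from h import *
Rt=lean(35);R0,p0,s=cur();g0=p0+171*R0[:,2]
pre=MID-180*Rt[:,2];print(pre)
# waypoint sequence, orientation changed in the 1st call
P=(R0,p0)
tg=pre-171*Rt[:,2]
for i,f in enumerate((.25,.5,.75,1)):
    P=plan(p0+(tg-p0)*f+171*Rt[:,2],Rt,P,i)
E
```

```text
[517.47399953  47.04710297 197.44736797]
0 shift [-0.5979, -0.6724, 0.1118] turn [-0.0287, -0.0944, -0.0904] rows>=6.7 tcp [316.8 427.  387.6]
1 shift [-0.039, -0.8911, 0.1631] turn [0.0, 0.0, 0.0] rows>=3.3 tcp [351.2 296.5 370.9]
2 shift [-0.039, -0.8911, 0.1631] turn [0.0, 0.0, 0.0] rows>=3.3 tcp [385.6 166.  354.2]
3 shift [-0.039, -0.8911, 0.1631] turn [0.0, 0.0, 0.0] rows>=3.3 tcp [420.1  35.5 337.5]
```

Emit:
{"op": "arm_command", "data": {"rows": [[[-0.598,-0.672,0.112,-0.0287,-0.0944,-0.0904,1],[-0.598,-0.672,0.112,-0.0287,-0.0944,-0.0904,1],[-0.598,-0.672,0.112,-0.0287,-0.0944,-0.0904,1],[-0.598,-0.672,0.112,-0.0287,-0.0944,-0.0904,1],[-0.598,-0.672,0.112,-0.0287,-0.0944,-0.0904,1],[-0.598,-0.672,0.112,-0.0287,-0.0944,-0.0904,1],[-0.598,-0.672,0.112,-0.0287,-0.0944,-0.0904,1],[-0.598,-0.672,0.112,-0.0287,-0.0944,-0.0904,1]]]}}

```text
t: 0.77
eef_pos: [316.6, 426.9, 387.7]
tcp_rot: [-3.141, 0.614, -3.02]
ft_force: [0.2, 0.1, -0.7]
opening: 1.004
grip_force: 0.0
```

Emit:
{"op": "arm_command", "data": {"rows": [[[-0.04,-0.89,0.163,0,0,0,1],[-0.04,-0.89,0.163,0,0,0,1],[-0.04,-0.89,0.163,0,0,0,1],[-0.04,-0.89,0.163,0,0,0,1],[-0.04,-0.89,0.163,0,0,0,1]]]}}

```text
t: 1.18
eef_pos: [352.0, 294.8, 371.0]
tcp_rot: [3.14, 0.609, -3.03]
ft_force: [0.4, 0.6, 0.2]
opening: 1.002
grip_force: 0.0
```

Emit:
{"op": "arm_command", "data": {"rows": [[[-0.04,-0.89,0.163,0,0,0,1],[-0.04,-0.89,0.163,0,0,0,1],[-0.04,-0.89,0.163,0,0,0,1],[-0.04,-0.89,0.163,0,0,0,1],[-0.04,-0.89,0.163,0,0,0,1]]]}}

```text
t: 1.6
eef_pos: [387.0, 165.2, 354.4]
tcp_rot: [3.139, 0.611, -3.03]
ft_force: [-0.5, 0.4, 0.2]
opening: 1.001
grip_force: 0.0
```

Emit:
{"op": "arm_command", "data": {"rows": [[[-0.04,-0.89,0.163,0,0,0,1],[-0.04,-0.89,0.163,0,0,0,1],[-0.04,-0.89,0.163,0,0,0,1],[-0.04,-0.89,0.163,0,0,0,1],[-0.04,-0.89,0.163,0,0,0,1]]]}}

```text
t: 2.02
eef_pos: [399.9, 121.9, 349.6]
tcp_rot: [3.129, 0.593, -3.024]
ft_force: [-0.4, -0.5, -0.9]
opening: 1.0
grip_force: 0.0
```

```bash
python3 - <<'E'
from h import *
s=state();print(s['joints'],s['qvel'],s['eef_pos'])
Rt=lean(35);P=plan(MID-180*Rt[:,2],Rt);
P=plan(MID-60*Rt[:,2],Rt,P)
P=plan(MID,Rt,P)
E
```

```text
[ 0.13708597  0.24846058  2.21927102  0.02473731  0.08066871 -1.57961645] [-0.24792774  0.01741861  0.02624498  1.98682229 -0.03504111 -2.18242165] [399.89825851 121.85506515 349.62715721]
 shift [-0.0095, -0.5888, 0.0962] turn [0.002, -0.0028, -0.0] rows>=2.1 tcp [420.1  35.5 337.5]
 shift [-0.0, -0.0, 0.8] turn [0.0, 0.0, 0.0] rows>=2.9 tcp [488.4  43.6 239.2]
 shift [0.0, 0.0, 0.4] turn [0.0, 0.0, 0.0] rows>=1.4 tcp [522.6  47.7 190.1]
```

Emit:
{"op": "arm_command", "data": {"rows": [[[0,0,0,0,0.03,0,1],[0,0,0,0,0.03,0,1],[0,0,0,0,0.03,0,1]]]}}

```text
t: 2.27
eef_pos: [399.9, 122.1, 349.7]
tcp_rot: [3.131, 0.402, -3.021]
ft_force: [-0.0, -0.6, 0.7]
opening: 0.999
grip_force: 0.0
```

Emit:
{"op": "arm_command", "data": {"rows": [[[0,0,0,0,0,0.19,1],[0,0,0,0,0,0.19,1],[0,0,0,0,0,0.19,1],[0,0,0,0,0,0.19,1],[0,0,0,0,0,0.19,1],[0,0,0,0,0,0.19,1],[0,0,0,0,0,0.19,1],[0,0,0,0,0,0.19,1],[0,0,0,0,0,0.19,1],[0,0,0,0,0,0.19,1]]]}}

```text
t: 3.1
eef_pos: [399.5, 121.9, 349.5]
tcp_rot: [2.756, 0.135, 2.037]
ft_force: [-1.1, 0.8, -0.4]
opening: 1.001
grip_force: 0.0
```

Emit:
{"op": "arm_command", "data": {"rows": [[[0,0,0,0,0,0.19,1],[0,0,0,0,0,0.19,1],[0,0,0,0,0,0.19,1],[0,0,0,0,0,0.19,1],[0,0,0,0,0,0.19,1],[0,0,0,0,0,0.19,1],[0,0,0,0,0,0.19,1],[0,0,0,0,0,0.19,1],[0,0,0,0,0,0.19,1],[0,0,0,0,0,0.19,1]]]}}

```text
t: 3.93
eef_pos: [399.5, 121.9, 349.6]
tcp_rot: [2.863, -0.302, 0.913]
ft_force: [1.1, -0.7, -0.1]
opening: 1.001
grip_force: 0.0
```

Emit:
{"op": "arm_command", "data": {"rows": [[[0,0,0,0,0,0.12,1],[0,0,0,0,0,0.12,1],[0,0,0,0,0,0.12,1],[0,0,0,0,0,0.12,1],[0,0,0,0,0,0.12,1],[0,0,0,0,0,0.12,1],[0,0,0,0,0,0.12,1]]]}}

```text
t: 4.52
eef_pos: [399.5, 121.8, 349.5]
tcp_rot: [-3.129, -0.407, 0.115]
ft_force: [0.1, 0.5, -0.1]
opening: 0.997
grip_force: 0.0
```

```bash
cat >> h.py <<'E'
def flean(a):
    L=lean(a);return np.c_[-L[:,0],-L[:,1],L[:,2]]
def show():
    R0,p,s=cur();z=R0[:,2];print('t',round(s['t'],2),'j',s['joints'].round(3),'p',p.round(1),'lean',np.degrees(np.arctan2(z@xr,-z[2])).round(1),'side',np.degrees(np.arcsin(z@yr)).round(1),'ydir',R0[:,1].round(3),'ft',s['ft_force'].round(1),s['moment'].round(3),'open',round(s['opening'],3))
E
python3 - <<'E'
from h import *
show();R0,p0,s=cur();z=flean(24)
P=plan(p0+171*z[:,2],z)
E
```

```text
t 4.52 j [0.137 0.251 2.184 0.014 0.3   1.578] p [399.5 121.8 349.5] lean 23.3 side 0.7 ydir [ 0.119 -0.993 -0.012] ft [ 0.1  0.5 -0.1] [-0.051  0.376  0.034] open 0.997
 shift [-0.0, 0.0, -0.0] turn [-0.0018, 0.0019, -0.0005] rows>=0.1 tcp [399.5 121.8 349.5]
```

```bash
cat >> h.py <<'E'
from scipy.optimize import least_squares
OBS=[(621.5,404.15,.4916,1.5595,1.0917),(412.7,349.6,.2485,2.2193,.0807),(412.6,349.5,.251,2.184,.300)]
def fk(v,j2,j3,j5):
    r0,h,L2,L3,d=v;a=j2+j3;t=a+j5
    return np.array([r0+L2*np.sin(j2)+L3*np.sin(a)+d*np.sin(t),h+L2*np.cos(j2)+L3*np.cos(a)+d*np.cos(t)])
E
python3 - <<'E'
from h import *
f=lambda v:np.concatenate([(fk(v,*o[2:])-o[:2]) for o in OBS]+[(np.array(v)-[0,150,550,450,120])*1e-3])
v=least_squares(f,[0,150,550,450,120]).x;print(v.round(1),f(v)[:6].round(2))
Rt=flean(35)
for b in(180,120,60,0):
    p=MID-b*Rt[:,2]-171*Rt[:,2];r=np.sqrt(p[0]**2+p[1]**2-66**2)
    t=np.pi-np.radians(35)
    for s in(1,-1):
      s1=least_squares(lambda q:fk(v,q[0],q[1],t-q[0]-q[1])-[r,p[2]],[.4,2.1]).x
    print(b,p.round(0),s1.round(3),'j5',(t-s1.sum()).round(3),'j1',np.arctan2(p[1],p[0])-np.arcsin(66/np.hypot(*p[:2])))
E
```

```text
[-33.4  85.  651.9 391.6  74.7] [-0.   -0.01  0.32 -0.6  -0.32  0.61]
180 [420.  36. 338.] [0.27  2.234] j5 0.027 j1 -0.07289073848907719
120 [454.  40. 288.] [0.387 2.231] j5 -0.088 j1 -0.05840334954482092
60 [488.  44. 239.] [0.502 2.211] j5 -0.182 j1 -0.04596443086722629
0 [523.  48. 190.] [0.613 2.174] j5 -0.256 j1 -0.03516742266250966
```

```bash
cat >> h.py <<'E'
def sl(a,s):return R.from_rotvec(xr*np.radians(s)).as_matrix()@flean(a)
E
python3 - <<'E'
from h import *
b=flean(35)[:,2]
P=plan(MID-180*b,sl(30,12))
P=plan(MID-130*b,sl(35,8),P)
P=plan(MID-80*b,sl(35,0),P)
E
```

```text
shift [0.1234, 0.7933, 0.0955] turn [0.028, 0.0185, 0.0144] rows>=2.9 tcp [436.2   6.4 342.3]
 shift [-0.0685, -0.0084, 0.3332] turn [-0.0094, 0.0139, -0.006] rows>=1.2 tcp [450.8  19.5 295.2]
 shift [-0.0037, -0.092, 0.3386] turn [-0.0182, 0.0, -0.0127] rows>=1.3 tcp [477.   42.3 255.6]
```

Emit:
{"op": "arm_command", "data": {"rows": [[[0,0,0,0.028,0.0185,0.0144,1],[0,0,0,0.028,0.0185,0.0144,1],[0,0,0,0.028,0.0185,0.0144,1],[0.04,0.26,0.03,0.028,0.0185,0.0144,1],[0.08,0.52,0.06,0.028,0.0185,0.0144,1],[0.123,0.793,0.0955,0.028,0.0185,0.0144,1],[0.123,0.793,0.0955,0.028,0.0185,0.0144,1],[0.123,0.793,0.0955,0.028,0.0185,0.0144,1],[0.123,0.793,0.0955,0.028,0.0185,0.0144,1],[0.123,0.793,0.0955,0.028,0.0185,0.0144,1]]]}}

```text
t: 5.35
eef_pos: [436.5, 5.8, 342.3]
tcp_rot: [-2.906, -0.509, 0.006]
ft_force: [-0.1, -0.3, -0.3]
opening: 1.0
grip_force: 0.0
```

```bash
python3 - <<'E'
from h import *
show();b=flean(35)[:,2]
P=plan(MID-130*b,sl(35,8))
P=plan(MID-80*b,sl(35,0),P)
E
```

```text
t 5.35 j [-0.2    0.291  2.173  1.001  0.397  0.416] p [436.5   5.8 342.3] lean 30.4 side 10.3 ydir [ 0.12  -0.972 -0.204] ft [-0.1 -0.3 -0.3] [-0.121  0.407 -0.049] open 1.0
 shift [-0.0691, -0.0132, 0.3337] turn [-0.0092, 0.0144, -0.0049] rows>=1.2 tcp [450.8  19.5 295.2]
 shift [-0.0037, -0.092, 0.3386] turn [-0.0182, 0.0, -0.0127] rows>=1.3 tcp [477.   42.3 255.6]
```

j4 is rotating the right way (1.0), so I'll continue.

Emit:
{"op": "arm_command", "data": {"rows": [[[-0.069,-0.013,0.334,-0.0092,0.0144,-0.0049,1],[-0.069,-0.013,0.334,-0.0092,0.0144,-0.0049,1],[-0.069,-0.013,0.334,-0.0092,0.0144,-0.0049,1],[-0.069,-0.013,0.334,-0.0092,0.0144,-0.0049,1],[-0.069,-0.013,0.334,-0.0092,0.0144,-0.0049,1],[-0.069,-0.013,0.334,-0.0092,0.0144,-0.0049,1]]]}}

```text
t: 5.85
eef_pos: [450.6, 20.7, 295.2]
tcp_rot: [-2.969, -0.602, 0.022]
ft_force: [0.9, 0.4, -0.2]
opening: 1.0
grip_force: 0.0
```

Emit:
{"op": "arm_command", "data": {"rows": [[[-0.004,-0.092,0.339,-0.0182,0,-0.0127,1],[-0.004,-0.092,0.339,-0.0182,0,-0.0127,1],[-0.004,-0.092,0.339,-0.0182,0,-0.0127,1],[-0.004,-0.092,0.339,-0.0182,0,-0.0127,1],[-0.004,-0.092,0.339,-0.0182,0,-0.0127,1],[-0.004,-0.092,0.339,-0.0182,0,-0.0127,1],[-0.004,-0.092,0.339,-0.0182,0,-0.0127,1]]]}}

```text
t: 6.43
eef_pos: [477.1, 42.4, 256.4]
tcp_rot: [-3.139, -0.613, 0.116]
ft_force: [0.6, 0.4, -1.0]
opening: 1.0
grip_force: 0.0
```

```bash
python3 - <<'E'
from h import *
show()
P=plan(MID,flean(35));plan(MID,flean(36))
for n in("top","scene"):
    p,d=read_camera(n)
    if n=="scene":a=p[100:300,200:440]
    else:b=p[100:250,220:420]
cv2.imwrite('pics/pre.png',np.hstack([cv2.resize(a,(480,400)),cv2.resize(b,(320,400)[:1]+(240,)) if 0 else cv2.copyMakeBorder(cv2.resize(b,(320,240)),0,160,0,0,0)])[:,:,::-1])
E
```

```text
t 6.43 j [-0.068  0.503  2.178  2.493  0.18  -1.082] p [477.1  42.4 256.4] lean 35.1 side 0.1 ydir [ 0.118 -0.993 -0.002] ft [ 0.6  0.4 -1. ] [-0.05   0.513  0.019] open 1.0
 shift [-0.0041, 0.0023, 0.5373] turn [-0.0003, -0.0003, -0.0002] rows>=1.9 tcp [522.6  47.7 190.1]
 shift [-0.024, 0.0024, 0.5374] turn [-0.0003, 0.0025, -0.0002] rows>=1.9 tcp [520.2  47.4 188.3]
```

View pics/pre.png

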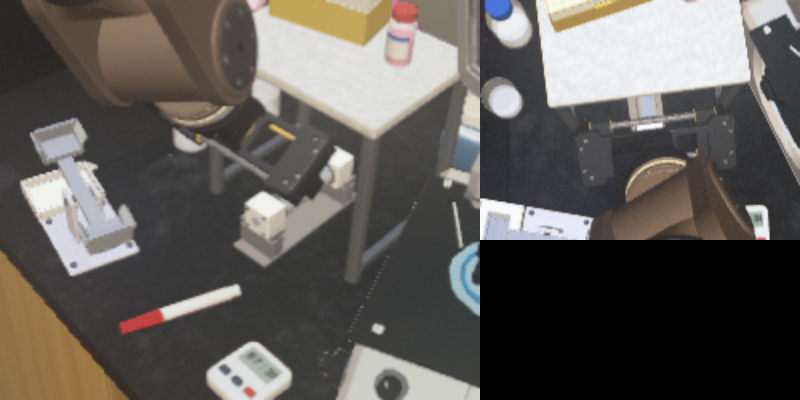

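The hand is centred between the legs, aligned with the rod and clear of the board (body at about (657,140) in the right panel, rod at (648,110)). I'll go in slowly.

Emit:
{"op": "arm_command", "data": {"rows": [[[0,0,0.1,0,0,0,1],[0,0,0.2,0,0,0,1],[-0.002,0.001,0.3,0,0,0,1],[-0.003,0.002,0.4,0,0,0,1],[-0.004,0.002,0.47,0,0,0,1],[-0.004,0.002,0.537,0,0,0,1],[-0.004,0.002,0.537,0,0,0,1],[-0.004,0.002,0.537,0,0,0,1]]]}}

```text
t: 7.2
eef_pos: [522.5, 46.9, 189.4]
tcp_rot: [-3.139, -0.611, 0.115]
ft_force: [0.7, 0.2, 0.2]
opening: 0.999
grip_force: 0.0
```

```bash
python3 - <<'E'
from h import *
show();plan(MID,flean(35))
E
```

```text
t 7.2 j [-0.052  0.673  2.101  2.747  0.256 -1.325] p [522.5  46.9 189.4] lean 35.0 side 0.0 ydir [ 0.116 -0.993 -0.002] ft [0.7 0.2 0.2] [-0.076  0.48  -0.008] open 0.999
 shift [0.0039, -0.0046, -0.003] turn [-0.0001, 0.0, -0.0004] rows>=0.0 tcp [522.6  47.7 190.1]
```

Emit:
{"op": "arm_command", "data": {"rows": [[[0,0,0,0,0,0,-1],[0,0,0,0,0,0,-1],[0,0,0,0,0,0,-1],[0,0,0,0,0,0,-1],[0,0,0,0,0,0,-1],[0,0,0,0,0,0,-1],[0,0,0,0,0,0,-1],[0,0,0,0,0,0,-1]]]}}

```text
t: 7.87
eef_pos: [522.5, 46.9, 189.4]
tcp_rot: [-3.14, -0.611, 0.115]
ft_force: [0.4, 0.6, -0.3]
opening: 0.497
grip_force: 0.0
```

```bash
python3 - <<'E'
from h import *
show();R0,p,s=cur();print(s['grip_force'])
up12=p+np.array([0,0,20])+171*R0[:,2];P=plan(up12,R0,(R0,p),'lift')
P=plan(up12-110*xr,R0,(R0,p),'out')
E
```

```text
t 7.87 j [-0.052  0.673  2.101  2.748  0.256 -1.326] p [522.5  46.9 189.4] lean 35.0 side 0.0 ydir [ 0.116 -0.993 -0.001] ft [ 0.4  0.6 -0.3] [-0.057  0.489 -0.069] open 0.497
0.0
lift shift [0.0765, -0.0002, -0.1092] turn [0.0, 0.0, 0.0] rows>=0.5 tcp [522.5  46.9 209.4]
out shift [-0.5242, 0.0011, -0.5299] turn [0.0, 0.0, 0.0] rows>=2.7 tcp [413.3  34.  209.4]
```

Still closing.

Emit:
{"op": "arm_command", "data": {"rows": [[[0,0,0,0,0,0,-1],[0,0,0,0,0,0,-1],[0,0,0,0,0,0,-1],[0,0,0,0,0,0,-1],[0,0,0,0,0,0,-1],[0,0,0,0,0,0,-1],[0,0,0,0,0,0,-1]]]}}

```text
t: 8.45
eef_pos: [522.5, 47.0, 189.3]
tcp_rot: [-3.14, -0.611, 0.115]
ft_force: [-0.3, 0.8, -0.5]
opening: 0.29
grip_force: 30.0
```

Emit:
{"op": "arm_command", "data": {"rows": [[[0.015,0,-0.02,0,0,0,-1],[0.03,0,-0.042,0,0,0,-1],[0.045,0,-0.062,0,0,0,-1],[0.057,0,-0.082,0,0,0,-1],[0.057,0,-0.082,0,0,0,-1],[0.057,0,-0.082,0,0,0,-1],[0.057,0,-0.082,0,0,0,-1],[0.057,0,-0.082,0,0,0,-1]]]}}

```text
t: 9.12
eef_pos: [522.5, 46.9, 204.2]
tcp_rot: [-3.14, -0.611, 0.115]
ft_force: [-0.3, -1.3, -5.1]
opening: 0.291
grip_force: 30.0
```

```bash
python3 - <<'E'
from h import *
show();R0,p,s=cur()
for n in("scene","top"):
    q,d=read_camera(n);cv2.imwrite(f'pics/l_{n}.png',q[:,:,::-1])
    if n=='scene':cv2.imwrite('pics/lift.png',cv2.resize(q[150:270,270:420],None,fx=4,fy=4,interpolation=2)[:,:,::-1])
E
```

```text
t 9.12 j [-0.052  0.643  2.096  2.689  0.224 -1.265] p [522.5  46.9 204.2] lean 35.0 side 0.0 ydir [ 0.116 -0.993 -0.002] ft [-0.3 -1.3 -5.1] [-0.098  0.916  0.034] open 0.291
```

View pics/lift.png

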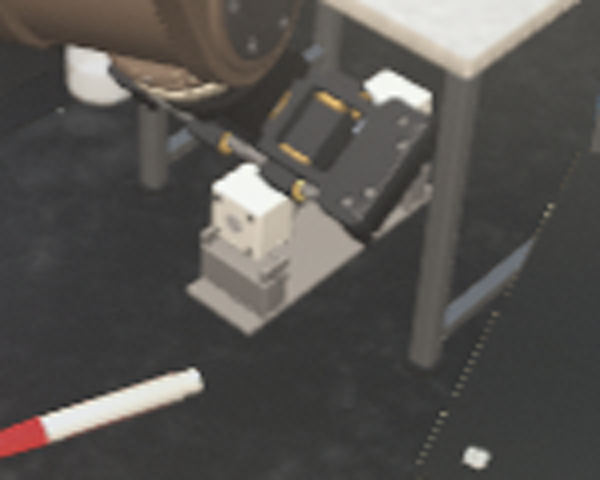

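The rod is lifted level and clear of the blocks. The moment rose by 0.44 N m against a midpoint of 0.34, so the heavy end is the far (+x) cap. Next I draw it out.

```bash
python3 - <<'E'
from h import *
show();R0,p,s=cur();Rt=flean(35)
g=p+171*R0[:,2]
P=plan(g-75*xr+40*up,Rt,(R0,p),'a');P=plan(g-155*xr+95*up,Rt,P,'b')
E
```

```text
t 9.22 j [-0.052  0.643  2.096  2.689  0.224 -1.265] p [522.5  46.9 204.2] lean 35.0 side 0.0 ydir [ 0.116 -0.993 -0.002] ft [ 0.3  0.4 -3.2] [-0.101  0.916  0.036] open 0.287
a shift [-0.257, 0.0002, -0.5052] turn [-0.0, 0.0, -0.0004] rows>=2.0 tcp [447.9  38.1 244.1]
b shift [-0.2266, 0.0, -0.6063] turn [0.0, 0.0, 0.0] rows>=2.3 tcp [368.5  28.7 299.1]
```

Emit:
{"op": "arm_command", "data": {"rows": [[[-0.042,0,-0.084,0,0,0,-1],[-0.085,0,-0.168,0,0,0,-1],[-0.128,0,-0.252,0,0,0,-1],[-0.171,0,-0.336,0,0,0,-1],[-0.214,0,-0.42,0,0,0,-1],[-0.257,0,-0.505,0,0,0,-1],[-0.257,0,-0.505,0,0,0,-1],[-0.257,0,-0.505,0,0,0,-1]]]}}

```text
t: 9.88
eef_pos: [448.1, 38.1, 244.5]
tcp_rot: [-3.14, -0.612, 0.115]
ft_force: [0.1, 0.4, -3.0]
opening: 0.286
grip_force: 30.0
```

Emit:
{"op": "arm_command", "data": {"rows": [[[-0.038,0,-0.1,0,0,0,-1],[-0.076,0,-0.2,0,0,0,-1],[-0.114,0,-0.3,0,0,0,-1],[-0.152,0,-0.4,0,0,0,-1],[-0.19,0,-0.5,0,0,0,-1],[-0.227,0,-0.606,0,0,0,-1],[-0.227,0,-0.606,0,0,0,-1],[-0.227,0,-0.606,0,0,0,-1],[-0.227,0,-0.606,0,0,0,-1]]]}}

```text
t: 10.63
eef_pos: [369.5, 28.7, 299.0]
tcp_rot: [-3.14, -0.612, 0.115]
ft_force: [-0.0, -0.4, -3.2]
opening: 0.289
grip_force: 30.0
```

```bash
python3 - <<'E'
from h import *
show()
for n in("scene","top"):
    p,d=read_camera(n);np.savez(n+'1.npz',p=p,d=d)
    if n=="scene":a=p[60:260,200:440]
    else:b=p[100:300,200:440]
cv2.imwrite('pics/out.png',np.vstack([cv2.resize(a,(360,300)),cv2.resize(b,(360,300))]).reshape(600,360,3)[:,:,::-1])
show()
E
```

```text
t 10.63 j [-0.133  0.31   2.387  2.381  0.209 -1.026] p [369.5  28.7 299. ] lean 35.1 side 0.0 ydir [ 0.116 -0.993 -0.001] ft [-0.  -0.4 -3.2] [-0.065  0.904 -0.064] open 0.289
t 10.73 j [-0.133  0.311  2.387  2.381  0.209 -1.026] p [369.3  28.8 298.7] lean 35.0 side 0.0 ydir [ 0.116 -0.993 -0.002] ft [ 0.  -0.  -3.6] [-0.106  0.909  0.05 ] open 0.283
```

View pics/out.png

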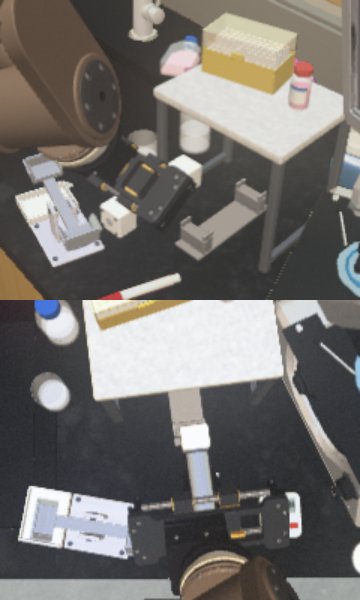

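The rod is held out in front, far cap at (197,437) and near cap at (120,217), and the hand is clear of the riser. Next I measure the rod's pose in the hand and plan the turn to the stand.

```bash
python3 - <<'E'
from h import *
vv,uu=np.mgrid[0:400,0:640];uv=np.c_[uu.ravel(),vv.ravel()]
R0,p0,s=cur();g=p0+171*R0[:,2];print('g',g)
for n in('top','scene'):
    Z=np.load(n+'1.npz');m=Z['d'].ravel()>0;w=world(n,Z['d'],uv[m]);c=Z['p'].reshape(-1,3)[m].astype(int)
    l=np.c_[(w-g)@xr,(w-g)@yr,w[:,2]-g[2]]
    for a,b in((42,80),(-80,-42)):
        k=(l[:,0]>a)&(l[:,0]<b)&(abs(l[:,1])<28)&(abs(l[:,2])<40)&(c.min(1)>110)
        t=k&(l[:,2]>8)
        if t.sum()>15:
            q=l[t];print(n,(a,b),t.sum(),'med',np.median(q,0).round(1),'p3',np.percentile(q,3,axis=0).round(1),'p97',np.percentile(q,97,axis=0).round(1))
    k=(abs(l[:,0]-30)<14)&(abs(l[:,1])<14)&(l[:,2]>5)&(l[:,2]<30)
    if k.sum()>5:print(n,'body top',np.percentile(l[k],[5,50,95],axis=0).round(1),np.polyfit(l[k,0],l[k,2],1))
yw2=np.radians(79.6-180*0)  # rod heavy end toward stand +y
E
```

```text
g [466.72180615  40.41526711 158.62574818]
top (42, 80) 332 med [60.6  0.7 17.8] p3 [ 44.8 -16.1  13. ] p97 [76.4 17.2 20.4]
top body top [[ 17.6 -11.2   6.7]
 [ 30.1   0.7  12.6]
 [ 42.9  12.3  15.6]] [ 0.03624684 10.86356732]
scene (42, 80) 176 med [61.8 -5.9 19.2] p3 [ 49.3 -20.   11.1] p97 [73.8 13.9 20.8]
scene (-80, -42) 237 med [-66.5  -6.6  19.1] p3 [-74.4 -20.3   8.6] p97 [-52.4  13.7  21.5]
```

```bash
cat >> h.py <<'E'
YD=np.array([np.cos(np.radians(79.9)),np.sin(np.radians(79.9)),0]);XD=np.array([YD[1],-YD[0],0])
SQ=np.array([411.,186.1,95.3])            # seat with cradle at tray end up .21
PIV=SQ+34*np.sin(.21)*YD-34*np.cos(.21)*up # pivot
def rod(tau,off=0):
    "tool rotation and grasp target, rod heavy end to YD, raised by tau rad; off = mm above the seat along cradle up"
    x=np.cos(tau)*YD+np.sin(tau)*up;n=-np.sin(tau)*YD+np.cos(tau)*up
    a=np.radians(35);z=-np.cos(a)*n+np.sin(a)*x;y=XD
    return np.c_[np.cross(y,z),y,z],PIV+(34+off)*n
V=np.array([-33.4,85,651.9,391.6,74.7])
def ik(Rt,G):
    w=G-(171+V[4])*Rt[:,2];j1=np.arctan2(w[1],w[0])-np.arcsin(66/np.hypot(*w[:2]))
    r=np.sqrt(w[0]**2+w[1]**2-66**2)-V[0];z=w[2]-V[1];D=np.hypot(r,z)
    j3=np.pi-np.arccos((V[2]**2+V[3]**2-D*D)/(2*V[2]*V[3]));j2=np.arctan2(r,z)-np.arccos((V[2]**2+D*D-V[3]**2)/(2*V[2]*D))
    a=j2+j3;e=np.array([np.cos(j1),np.sin(j1),0]);l=np.array([-np.sin(j1),np.cos(j1),0])
    f=np.sin(a)*e+np.cos(a)*up;dn=np.cos(a)*e-np.sin(a)*up
    t=Rt[:,2];return np.array([j1,j2,j3,np.arctan2(t@l,t@dn),np.arccos(t@f)])
E
python3 - <<'E'
from h import *
R0,p,s=cur();print('chk',ik(R0,p+171*R0[:,2]).round(2),s['joints'].round(2))
for tau in(.21,0,-.21):
    Rt,G=rod(tau);print(tau,G.round(1),'rod x',(R0[:,1]@yr),ik(Rt,G).round(2))
Rt,G=rod(.21,80);print('hover',G.round(1),ik(Rt,G).round(2))
# intermediate: half turned
g0=p+171*R0[:,2];rot=R.from_matrix(Rt@R0.T).as_rotvec();print('rot',np.degrees(np.linalg.norm(rot)))
P=(R0,p)
for f in(.34,.67,1):
    Q=R.from_rotvec(rot*f).as_matrix()@R0;gg=g0+(G+[0,0,0]-g0)*f
    print(ik(Q,gg).round(2));P=plan(gg,Q,P,f)
E
```

```text
chk [-0.13  0.28  2.4   2.34  0.2 ] [-0.13  0.31  2.39  2.38  0.21 -1.03]
0.21 [411.  186.1  95.3] rod x -0.999997391324279 [-0.15  0.53  2.41  1.41  0.83]
0 [412.2 193.1  96. ] rod x -0.999997391324279 [-0.03  0.46  2.35  1.25  0.64]
-0.21 [413.5 200.1  95.3] rod x -0.999997391324279 [0.1  0.43 2.27 0.91 0.5 ]
hover [408.1 169.7 173.5] [-0.2   0.37  2.32  1.17  0.92]
rot 74.06882785527768
[-0.21  0.28  2.43  1.73  0.48]
0.34 shift [-0.076, 0.0196, -0.0358] turn [0.0454, 0.0097, -0.0523] rows>=3.5 tcp [357.4  24.4 296.6]
[-0.24  0.32  2.4   1.41  0.72]
0.67 shift [0.0286, 0.006, 0.0517] turn [0.0441, 0.0094, -0.0508] rows>=3.4 tcp [364.8  28.1 293.2]
[-0.2   0.37  2.32  1.17  0.92]
1 shift [0.1193, 0.0492, 0.1384] turn [0.0441, 0.0094, -0.0508] rows>=3.4 tcp [386.1  46.5 290.1]
```

Emit:
{"op": "arm_command", "data": {"rows": [[[-0.02,0.005,-0.01,0.011,0.0024,-0.013,-1],[-0.04,0.01,-0.02,0.023,0.005,-0.026,-1],[-0.06,0.015,-0.03,0.034,0.0073,-0.039,-1],[-0.076,0.02,-0.036,0.0454,0.0097,-0.0523,-1],[-0.076,0.02,-0.036,0.0454,0.0097,-0.0523,-1],[-0.076,0.02,-0.036,0.0454,0.0097,-0.0523,-1]]]}}

```text
t: 11.23
eef_pos: [357.1, 24.0, 296.7]
tcp_rot: [-3.1, -0.679, 0.52]
ft_force: [0.7, 0.3, -3.8]
opening: 0.287
grip_force: 30.0
```

Emit:
{"op": "arm_command", "data": {"rows": [[[0.007,0.002,0.013,0.011,0.0024,-0.0127,-1],[0.014,0.003,0.026,0.022,0.0047,-0.0254,-1],[0.021,0.005,0.039,0.033,0.007,-0.038,-1],[0.0286,0.006,0.0517,0.0441,0.0094,-0.0508,-1],[0.0286,0.006,0.0517,0.0441,0.0094,-0.0508,-1],[0.0286,0.006,0.0517,0.0441,0.0094,-0.0508,-1]]]}}

```text
t: 11.73
eef_pos: [364.5, 28.0, 293.6]
tcp_rot: [-3.1, -0.753, 0.939]
ft_force: [0.1, -0.6, -3.9]
opening: 0.29
grip_force: 30.0
```

```bash
python3 - <<'E'
from h import *
show();Rt,G=rod(.21,80);plan(G,Rt)
E
```

```text
t 11.73 j [-0.255  0.354  2.376  1.423  0.718 -0.91 ] p [364.5  28.  293.6] lean 30.8 side 31.9 ydir [ 0.823 -0.567 -0.031] ft [ 0.1 -0.6 -3.9] [-0.82   0.545  0.018] open 0.29
 shift [0.1193, 0.0495, 0.1414] turn [0.0448, 0.0096, -0.0514] rows>=3.5 tcp [386.1  46.5 290.1]
```

Emit:
{"op": "arm_command", "data": {"rows": [[[0.03,0.012,0.035,0.011,0.0024,-0.013,-1],[0.06,0.024,0.07,0.022,0.0048,-0.0257,-1],[0.09,0.037,0.105,0.0336,0.0072,-0.0385,-1],[0.119,0.0495,0.141,0.0448,0.0096,-0.0514,-1],[0.119,0.0495,0.141,0.0448,0.0096,-0.0514,-1],[0.119,0.0495,0.141,0.0448,0.0096,-0.0514,-1],[0.119,0.0495,0.141,0.0448,0.0096,-0.0514,-1]]]}}

```text
t: 12.32
eef_pos: [385.2, 46.7, 290.3]
tcp_rot: [-3.141, -0.821, 1.395]
ft_force: [-0.3, 0.6, -2.9]
opening: 0.287
grip_force: 30.0
```

```bash
python3 - <<'E'
from h import *
show();Rt,G=rod(.21,80);plan(G,Rt)
M=cur()[2]['moment'];print('moment along rod',M@XD)
for n in("scene","top"):
    p,d=read_camera(n);np.savez(n+'2.npz',p=p,d=d)
    if n=="scene":a=p[110:260,180:330]
    else:b=p[190:290,195:345]
cv2.imwrite('pics/hov.png',np.hstack([cv2.resize(a,(400,400),interpolation=2),cv2.copyMakeBorder(cv2.resize(b,(400,267),interpolation=2),0,133,0,0,0)])[:,:,::-1])
vv,uu=np.mgrid[0:400,0:640];uv=np.c_[uu.ravel(),vv.ravel()]
R0,p0,s=cur();g=p0+171*R0[:,2];a=np.radians(35)
x=R0[:,0]*np.cos(a)+R0[:,2]*np.sin(a);nn=R0[:,0]*np.sin(a)-R0[:,2]*np.cos(a);y=R0[:,1]
print('rod x',x.round(3))
for n in('top','scene'):
    Z=np.load(n+'2.npz');m=Z['d'].ravel()>0;w=world(n,Z['d'],uv[m]);c=Z['p'].reshape(-1,3)[m].astype(int)
    l=np.c_[(w-g)@x,(w-g)@y,(w-g)@nn]
    for lo,hi in((42,82),(-82,-42)):
        t=(l[:,0]>lo)&(l[:,0]<hi)&(abs(l[:,1])<28)&(l[:,2]>8)&(l[:,2]<28)&(c.min(1)>110)
        if t.sum()>15:
            q=l[t];print(n,(lo,hi),t.sum(),'med',np.median(q,0).round(1),'p3',np.percentile(q,3,axis=0).round(1),'p97',np.percentile(q,97,axis=0).round(1))
E
```

```text
t 12.32 j [-0.209  0.406  2.292  1.164  0.921 -1.002] p [385.2  46.7 290.3] lean 17.3 side 44.5 ydir [ 0.985 -0.175 -0.   ] ft [-0.3  0.6 -2.9] [-0.995  0.23   0.045] open 0.287
 shift [-0.0011, 0.0061, 0.001] turn [-0.0001, -0.0, 0.0] rows>=0.0 tcp [386.1  46.5 290.1]
moment along rod -1.0196870560113653
rod x [0.169 0.963 0.209]
top (42, 82) 362 med [60.7  1.8 17.5] p3 [ 45.  -14.8  12.5] p97 [75.5 18.7 20.1]
scene (-82, -42) 132 med [-71.8  -9.   18.3] p3 [-77.1 -17.    8.7] p97 [-56.1   7.5  21.9]
```

View pics/hov.png

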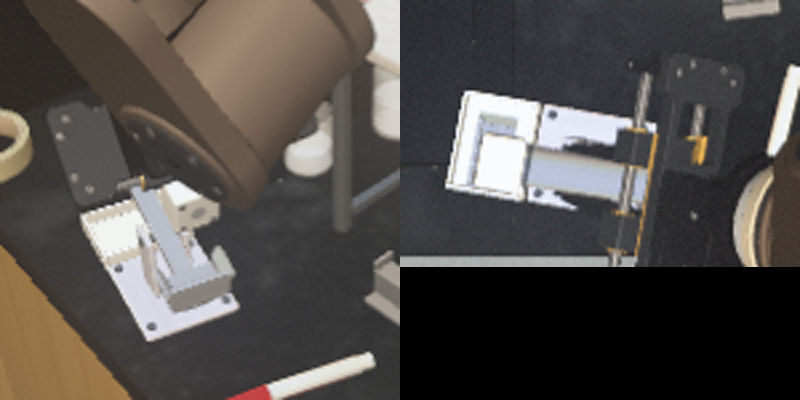

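The rod hovers aligned above the cradle. The right panel shows the heavy cap at (500,160) over the tray saddle, and the left panel shows the empty cradle still tray end up. The top camera reads the held rod 1–2 mm toward +XD of its true place, so I correct the seat by that and descend.

```bash
sed -i 's/^PIV=/SQ=SQ-1.2*XD\nPIV=/' h.py; python3 - <<'E'
from h import *
Rt,G=rod(.21,22);P=plan(G,Rt)
for o in(14,7,1):P=plan(rod(.21,o)[1],Rt,P,o)
E
```

```text
shift [-0.223, -0.0012, 0.3186] turn [-0.0003, -0.0001, 0.0002] rows>=1.4 tcp [387.1  58.6 233.4]
14 shift [-0.0306, -0.0, 0.0437] turn [0.0, 0.0, 0.0] rows>=0.2 tcp [387.4  60.2 225.5]
7 shift [-0.0268, 0.0, 0.0382] turn [0.0, 0.0, 0.0] rows>=0.2 tcp [387.6  61.7 218.7]
1 shift [-0.0229, -0.0, 0.0328] turn [0.0, 0.0, 0.0] rows>=0.1 tcp [387.8  62.9 212.8]
```

Emit:
{"op": "arm_command", "data": {"rows": [[[-0.04,0,0.06,0,0,0,-1],[-0.08,0,0.12,0,0,0,-1],[-0.12,0,0.18,0,0,0,-1],[-0.16,0,0.24,0,0,0,-1],[-0.2,-0.001,0.285,0,0,0,-1],[-0.223,-0.001,0.3186,0,0,0,-1],[-0.223,-0.001,0.3186,0,0,0,-1],[-0.223,-0.001,0.3186,0,0,0,-1]]]}}

```text
t: 13.08
eef_pos: [387.3, 58.6, 233.3]
tcp_rot: [-3.14, -0.822, 1.398]
ft_force: [0.7, -0.3, -3.0]
opening: 0.285
grip_force: 30.0
```

Emit:
{"op": "arm_command", "data": {"rows": [[[-0.015,0,0.022,0,0,0,-1],[-0.0306,0,0.0437,0,0,0,-1],[-0.0306,0,0.0437,0,0,0,-1],[-0.0306,0,0.0437,0,0,0,-1]]]}}

```text
t: 13.42
eef_pos: [387.6, 60.3, 225.4]
tcp_rot: [-3.141, -0.822, 1.4]
ft_force: [0.3, -0.0, -3.6]
opening: 0.286
grip_force: 30.0
```

```bash
python3 - <<'E'
from h import *
show()
for o in(14,10,7,1):
    Rt,G=rod(.21,o);plan(G,Rt,None,o)
for n in("scene","top"):
    p,d=read_camera(n);np.savez(n+'3.npz',p=p,d=d)
    if n=="scene":a=p[150:250,200:300]
    else:b=p[205:285,205:305]
cv2.imwrite('pics/ent.png',np.hstack([cv2.resize(a,(400,400),interpolation=2),cv2.copyMakeBorder(cv2.resize(b,(400,320),interpolation=2),0,80,0,0,0)])[:,:,::-1])
E
```

```text
t 13.42 j [-0.172  0.57   2.334  1.354  0.848 -1.251] p [387.6  60.3 225.4] lean 17.0 side 44.6 ydir [ 0.986 -0.17  -0.   ] ft [ 0.3 -0.  -3.6] [-0.934  0.259  0.012] open 0.286
14 shift [0.0002, -0.0017, -0.0015] turn [-0.0007, -0.0002, 0.0006] rows>=0.0 tcp [387.4  60.2 225.5]
10 shift [-0.0152, -0.0016, 0.0204] turn [-0.0007, -0.0002, 0.0006] rows>=0.1 tcp [387.5  61.1 221.6]
7 shift [-0.0266, -0.0016, 0.0367] turn [-0.0007, -0.0002, 0.0006] rows>=0.2 tcp [387.6  61.7 218.7]
1 shift [-0.0496, -0.0015, 0.0695] turn [-0.0007, -0.0002, 0.0006] rows>=0.3 tcp [387.8  62.9 212.8]
```

View pics/ent.png

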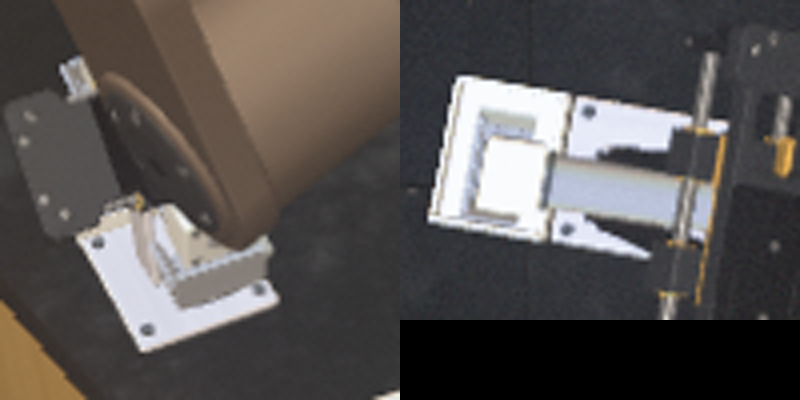

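```bash
python3 - <<'E'
from h import *
vv,uu=np.mgrid[0:400,0:640];uv=np.c_[uu.ravel(),vv.ravel()]
Rt,G=rod(.21,0);R0,p0,s=cur();g=p0+171*R0[:,2];print('grasp vs seat in cradle axes',)
a=np.radians(35);x=Rt[:,0]*np.cos(a)+Rt[:,2]*np.sin(a);nn=Rt[:,0]*np.sin(a)-Rt[:,2]*np.cos(a);y=Rt[:,1]
print([(g-G)@x,(g-G)@y,(g-G)@nn])
Z=np.load('top3.npz');m=Z['d'].ravel()>0;w=world('top',Z['d'],uv[m]);c=Z['p'].reshape(-1,3)[m].astype(int)
l=np.c_[(w-G)@x,(w-G)@y,(w-G)@nn]
t=(abs(l[:,0]-60)<35)&(abs(l[:,1])<34)&(l[:,2]>-24)&(l[:,2]<45)
# grid: rows along x, columns y, heights
H=np.full((14,15),np.nan)
for i,xx in enumerate(np.arange(34,90,4)):
    for j,yy in enumerate(np.arange(-35,36,5)):
        k=t&(abs(l[:,0]-xx)<2)&(abs(l[:,1]-yy)<2.5)
        if k.any():H[i,j]=np.median(l[k,2])
np.set_printoptions(linewidth=160,suppress=True)
print('cols y',np.arange(-35,36,5));
for i,r in enumerate(H):print(34+4*i,r.round(0))
# same from the empty cradle at hover-before (frame 0), both ends
for n in('top','scene'):
  Z=np.load(n+'0.npz');m=Z['d'].ravel()>0;w=world(n,Z['d'],uv[m]);l=np.c_[(w-G)@x,(w-G)@y,(w-G)@nn]
  for sg in(1,-1):
    k=(sg*l[:,0]>40)&(sg*l[:,0]<95)&(abs(l[:,1])<40)&(l[:,2]>-8)&(l[:,2]<8);e=l[k]
    k2=(abs(l[:,0]-sg*60)<10)&(abs(l[:,1])<14)&(abs(l[:,2]+18)<8)
    print(n,sg,'rim x',np.percentile(e[:,0]*sg,[3,50,97]).round(1),'rim y',np.percentile(e[:,1],[3,97]).round(1),'floor n',np.median(l[k2,2]).round(1))
E
```

```text
grasp vs seat in cradle axes
[np.float64(0.2614269384565814), np.float64(-0.49863534135870347), np.float64(14.0271226831584)]
cols y [-35 -30 -25 -20 -15 -10  -5   0   5  10  15  20  25  30  35]
34 [nan nan nan nan 18. 24. 28. 28. 27. 24. 18. nan nan nan nan]
38 [nan nan nan nan nan 23. 28. 28. 27. 24. 17. nan nan nan nan]
42 [nan nan nan nan 17. 24. 28. 30. 28. 25. 19. nan nan nan nan]
46 [nan nan nan nan 25. 26. 30. 28. 29. 28. 25. 30. nan nan nan]
50 [nan nan nan nan 31. 31. 32. 31. 32. 32. 32. 20. nan nan nan]
54 [nan nan -2. -3. 31. 32. 33. 30. 31. 32. 33.  4. -8. -3. nan]
58 [ nan  nan  -2.  -7.  32.  32.  33.  33.  33.  32.  32. -18.  -7.  -1.  nan]
62 [ nan  nan  -3.  -6.  32.  31.  34.  33.  32.  33.  31. -14.  -8.  -2.  nan]
66 [ nan  nan  -1.  -5.  32.  32.  33.  32.  34.  33.  32. -17.  -7.  -3.  nan]
70 [ nan  nan  -2.  -3.  32.  31.  33.  32.  32.  33.  32. -17.  -6.  -3.  nan]
74 [ nan  nan  -3.  -6.  33.  32.  32.  31.  30.  31.  31. -18.  -7.  -2.  nan]
78 [ nan  nan  -2.  -5. -16. -17. -19. -18. -17. -17. -17. -18.  -9.  -1.  nan]
82 [nan nan -2.  1.  1.  1.  2.  0.  1.  1.  1.  2.  1. -2. nan]
86 [nan nan -4. nan nan nan nan nan -3. nan nan nan -8. nan nan]
top 1 rim x [55.6 76.1 83.9] rim y [-26.1  30.8] floor n -18.6
top -1 rim x [50.5 73.1 79.5] rim y [-26.2  30.6] floor n -18.6
scene 1 rim x [53.5 78.3 82.3] rim y [-27.4  29.2] floor n -17.7
scene -1 rim x [54.2 79.9 83.1] rim y [-26.6  29. ] floor n -17.3
```

The grid shows the saddle heights match (floor −18, walls about −2, end wall +1). The seat lies about 1.3 mm further along and 0.4 mm further laterally than I had it. I apply that and lower the rod in.

```bash
sed -i 's/^PIV=/SQ=SQ+1.3*YD+.4*XD\nPIV=/' h.py; python3 - <<'E'
from h import *
for o in(14,7,2,0.5):
    Rt,G=rod(.21,o);plan(G,Rt,None,o)
E
```

```text
14 shift [0.0056, 0.001, 0.0055] turn [-0.0007, -0.0002, 0.0006] rows>=0.0 tcp [388.   61.5 225.5]
7 shift [-0.0212, 0.0011, 0.0437] turn [-0.0007, -0.0002, 0.0006] rows>=0.2 tcp [388.2  62.9 218.7]
2 shift [-0.0404, 0.0011, 0.071] turn [-0.0007, -0.0002, 0.0006] rows>=0.3 tcp [388.4  63.9 213.8]
0.5 shift [-0.0461, 0.0011, 0.0791] turn [-0.0007, -0.0002, 0.0006] rows>=0.3 tcp [388.5  64.2 212.3]
```

Emit:
{"op": "arm_command", "data": {"rows": [[[0.0056,0.001,0.0055,-0.0007,-0.0002,0.0006,-1],[-0.008,0.001,0.025,-0.0007,-0.0002,0.0006,-1],[-0.0212,0.001,0.0437,-0.0007,-0.0002,0.0006,-1],[-0.0212,0.001,0.0437,-0.0007,-0.0002,0.0006,-1],[-0.0212,0.001,0.0437,-0.0007,-0.0002,0.0006,-1]]]}}

```text
t: 13.93
eef_pos: [388.2, 63.0, 218.4]
tcp_rot: [-3.141, -0.821, 1.394]
ft_force: [-0.1, -0.1, -3.4]
opening: 0.285
grip_force: 30.0
```

```bash
python3 - <<'E'
from h import *
show()
for o in(7,2,.5):
    Rt,G=rod(.21,o);plan(G,Rt,None,o)
E
```

```text
t 13.93 j [-0.165  0.589  2.336  1.383  0.84  -1.277] p [388.2  63.  218.4] lean 17.2 side 44.5 ydir [ 0.985 -0.175 -0.001] ft [-0.1 -0.1 -3.4] [-0.991  0.269  0.008] open 0.285
7 shift [0.0014, 0.0003, -0.0018] turn [-0.0001, 0.0, -0.0] rows>=0.0 tcp [388.2  62.9 218.7]
2 shift [-0.0177, 0.0003, 0.0255] turn [-0.0001, 0.0, -0.0] rows>=0.1 tcp [388.4  63.9 213.8]
0.5 shift [-0.0234, 0.0003, 0.0337] turn [-0.0001, 0.0, -0.0] rows>=0.1 tcp [388.5  64.2 212.3]
```

Emit:
{"op": "arm_command", "data": {"rows": [[[-0.009,0,0.013,0,0,0,-1],[-0.0177,0,0.0255,0,0,0,-1],[-0.0205,0,0.0295,0,0,0,-1],[-0.0234,0,0.0337,0,0,0,-1],[-0.0234,0,0.0337,0,0,0,-1],[-0.0234,0,0.0337,0,0,0,-1]]]}}

```text
t: 14.43
eef_pos: [388.5, 64.2, 212.6]
tcp_rot: [-3.142, -0.821, 1.395]
ft_force: [0.3, -0.6, -4.2]
opening: 0.288
grip_force: 30.0
```

```bash
python3 - <<'E'
from h import *
show();P=None
for t in(.21,.14,.07,0,-.07,-.14,-.21):
    Rt,G=rod(t,.5);plan(G,Rt,None,t)
E
```

```text
t 14.43 j [-0.161  0.604  2.339  1.403  0.836 -1.301] p [388.5  64.2 212.6] lean 17.3 side 44.4 ydir [ 0.985 -0.175 -0.   ] ft [ 0.3 -0.6 -4.2] [-0.993  0.233 -0.007] open 0.288
0.21 shift [-0.0011, 0.0, 0.0013] turn [-0.0, 0.0, 0.0] rows>=0.0 tcp [388.5  64.2 212.3]
0.14 shift [0.0915, 0.0001, 0.0137] turn [-0.0, -0.0111, 0.0] rows>=0.6 tcp [390.4  74.9 221.2]
0.07 shift [0.183, 0.0001, 0.0326] turn [-0.0, -0.0222, 0.0] rows>=1.1 tcp [392.4  86.2 229.3]
0 shift [0.2729, 0.0001, 0.0579] turn [-0.0, -0.0334, 0.0] rows>=1.7 tcp [394.5  97.9 236.6]
-0.07 shift [0.3609, 0.0001, 0.0894] turn [-0.0, -0.0445, 0.0] rows>=2.2 tcp [396.7 110.2 243.1]
-0.14 shift [0.4465, 0.0001, 0.1269] turn [-0.0, -0.0557, 0.0] rows>=2.8 tcp [398.9 122.9 248.6]
-0.21 shift [0.5292, 0.0001, 0.1704] turn [-0.0, -0.0668, 0.0] rows>=3.4 tcp [401.2 135.9 253.2]
```

Emit:
{"op": "arm_command", "data": {"rows": [[[0.046,0,0.006,0,-0.0056,0,-1],[0.0915,0,0.0137,0,-0.0111,0,-1],[0.137,0,0.023,0,-0.0167,0,-1],[0.183,0,0.0326,0,-0.0222,0,-1],[0.228,0,0.045,0,-0.0278,0,-1],[0.2729,0,0.0579,0,-0.0334,0,-1],[0.2729,0,0.0579,0,-0.0334,0,-1],[0.2729,0,0.0579,0,-0.0334,0,-1]]]}}

```text
t: 15.1
eef_pos: [394.3, 98.1, 236.8]
tcp_rot: [3.141, -0.612, 1.396]
ft_force: [-0.2, 1.2, -2.4]
opening: 0.287
grip_force: 30.0
```

```bash
python3 - <<'E'
from h import *
show()
for t in(0,-.04,-.07,-.11,-.14,-.175,-.21):
    Rt,G=rod(t,.5);plan(G,Rt,None,t)
E
```

```text
t 15.1 j [-0.036  0.518  2.291  1.247  0.644 -1.004] p [394.3  98.1 236.8] lean 11.5 side 33.4 ydir [ 0.985 -0.174  0.001] ft [-0.2  1.2 -2.4] [-0.722  0.202  0.011] open 0.287
0 shift [-0.0016, 0.0015, 0.0006] turn [-0.0, -0.0002, 0.0002] rows>=0.0 tcp [394.5  97.9 236.6]
-0.04 shift [0.0514, 0.0016, 0.007] turn [-0.0, -0.0066, 0.0002] rows>=0.3 tcp [395.7 104.9 240.4]
-0.07 shift [0.0909, 0.0016, 0.0132] turn [-0.0, -0.0113, 0.0002] rows>=0.6 tcp [396.7 110.2 243.1]
-0.11 shift [0.1434, 0.0017, 0.0233] turn [-0.0, -0.0177, 0.0002] rows>=0.9 tcp [397.9 117.4 246.3]
-0.14 shift [0.1824, 0.0018, 0.0322] turn [-0.0, -0.0225, 0.0002] rows>=1.1 tcp [398.9 122.9 248.6]
-0.175 shift [0.2276, 0.0018, 0.0441] turn [-0.0, -0.028, 0.0002] rows>=1.4 tcp [400.1 129.3 251. ]
-0.21 shift [0.2723, 0.0019, 0.0576] turn [-0.0, -0.0336, 0.0002] rows>=1.7 tcp [401.2 135.9 253.2]
```

Forces are small and the cradle is following. I continue to just short of the stop.

Emit:
{"op": "arm_command", "data": {"rows": [[[0.0514,0.001,0.007,0,-0.0066,0,-1],[0.0909,0.0015,0.0132,0,-0.0113,0,-1],[0.1434,0.0016,0.0233,0,-0.0177,0,-1],[0.1824,0.0018,0.0322,0,-0.0225,0,-1],[0.2276,0.0018,0.0441,0,-0.028,0,-1],[0.26,0.0018,0.054,0,-0.032,0,-1],[0.26,0.0018,0.054,0,-0.032,0,-1],[0.26,0.0018,0.054,0,-0.032,0,-1]]]}}

```text
t: 15.77
eef_pos: [400.9, 133.7, 252.1]
tcp_rot: [-3.14, -0.411, 1.395]
ft_force: [-0.2, -0.1, -3.7]
opening: 0.289
grip_force: 30.0
```

```bash
python3 - <<'E'
from h import *
show()
Rt,G=rod(-.2,.5);plan(G,Rt);Rt,G=rod(-.2,-.5);plan(G,Rt)
vv,uu=np.mgrid[0:400,0:640];uv=np.c_[uu.ravel(),vv.ravel()]
p,d=read_camera('top');w=world('top',d,uv[d.ravel()>0]);a=np.radians(35)
Rt,G=rod(-.21,0);x=Rt[:,0]*np.cos(a)+Rt[:,2]*np.sin(a);nn=Rt[:,0]*np.sin(a)-Rt[:,2]*np.cos(a);y=Rt[:,1]
l=np.c_[(w-G)@x,(w-G)@y,(w-G)@nn]
np.set_printoptions(linewidth=160,suppress=True)
for xx in np.arange(46,90,4):
    print(xx,[round(float(np.median(l[k,2])),0) if (k:=(abs(l[:,0]-xx)<2)&(abs(l[:,1]-yy)<2.5)&(abs(l[:,2])<40)).any() else None for yy in np.arange(-30,31,5)])
E
```

```text
t 15.77 j [ 0.089  0.477  2.231  0.924  0.505 -0.572] p [400.9 133.7 252.1] lean 7.1 side 22.5 ydir [ 0.985 -0.175 -0.001] ft [-0.2 -0.1 -3.7] [-0.514  0.247  0.053] open 0.289
 shift [0.003, -0.0005, -0.0025] turn [-0.0002, -0.0, 0.0] rows>=0.0 tcp [400.9 134.  252.6]
 shift [-0.0009, -0.0005, 0.003] turn [-0.0002, -0.0, 0.0] rows>=0.0 tcp [400.9 133.8 251.6]
46 [None, None, None, 9.0, 12.0, 17.0, 17.0, 17.0, 16.0, 14.0, -2.0, None, None]
50 [None, 0.0, -8.0, 16.0, 19.0, 19.0, 19.0, 20.0, 19.0, 20.0, 9.0, -15.0, -1.0]
54 [None, -0.0, -15.0, 19.0, 19.0, 19.0, 19.0, 21.0, 18.0, 20.0, -17.0, -10.0, 1.0]
58 [None, 0.0, -4.0, 18.0, 21.0, 19.0, 19.0, 18.0, 19.0, 17.0, 2.0, -5.0, -1.0]
62 [None, -1.0, -6.0, 18.0, 19.0, 19.0, 18.0, 19.0, 19.0, 19.0, -6.0, -7.0, 0.0]
66 [None, 0.0, -6.0, 19.0, 18.0, 19.0, 19.0, 20.0, 20.0, 20.0, -10.0, -5.0, -0.0]
70 [None, 0.0, -5.0, 17.0, 19.0, 19.0, 19.0, 20.0, 17.0, 19.0, -18.0, -5.0, 0.0]
74 [None, -2.0, -5.0, 18.0, 19.0, 17.0, 17.0, 18.0, 19.0, 17.0, -2.0, -4.0, -1.0]
78 [None, -1.0, -0.0, None, None, None, None, None, None, None, -9.0, 1.0, -2.0]
82 [None, 0.0, 2.0, None, None, None, None, None, None, None, -0.0, 3.0, -3.0]
86 [None, None, None, None, None, None, None, None, None, None, None, None, None]
```

The cap is seated (top at +19, saddle walls at about −1, end wall at +2) and the cradle has tipped with it, so I release.

Emit:
{"op": "arm_command", "data": {"rows": [[[0,0,0,0,0,0,-0.3],[0,0,0,0,0,0,-0.3],[0,0,0,0,0,0,-0.2],[0,0,0,0,0,0,0],[0,0,0,0,0,0,0.3],[0,0,0,0,0,0,0.6],[0,0,0,0,0,0,0.6],[0,0,0,0,0,0,0.6],[0,0,0,0,0,0,0.6],[0,0,0,0,0,0,0.6]]]}}

```text
t: 16.65
eef_pos: [401.1, 133.9, 252.4]
tcp_rot: [3.142, -0.41, 1.395]
ft_force: [0.1, 0.2, -0.6]
opening: 0.785
grip_force: 0.0
```

Emit:
{"op": "arm_command", "data": {"rows": [[[0,0,0,0,0,0,0.6],[0,0,0,0,0,0,0.6],[0,0,0,0,0,0,0.6],[0,0,0,0,0,0,0.6]]]}}

```text
t: 16.98
eef_pos: [401.1, 133.9, 252.4]
tcp_rot: [-3.142, -0.41, 1.395]
ft_force: [0.5, -0.3, -0.8]
opening: 0.798
grip_force: 0.0
```

Back off along the tool axis.

Emit:
{"op": "arm_command", "data": {"rows": [[[0,0,-0.1,0,0,0,0.6],[0,0,-0.2,0,0,0,0.6],[0,0,-0.35,0,0,0,0.6],[0,0,-0.5,0,0,0,0.6],[0,0,-0.7,0,0,0,0.6],[0,0,-0.7,0,0,0,0.6],[0,0,-0.7,0,0,0,0.6]]]}}

```text
t: 17.57
eef_pos: [393.7, 92.4, 349.5]
tcp_rot: [3.138, -0.41, 1.395]
ft_force: [-0.8, 0.0, -0.1]
opening: 0.8
grip_force: 0.0
```

```bash
python3 - <<'E'
from h import *
show()
vv,uu=np.mgrid[0:400,0:640];uv=np.c_[uu.ravel(),vv.ravel()]
a=np.radians(35)
Rt,G=rod(-.21,0);x=Rt[:,0]*np.cos(a)+Rt[:,2]*np.sin(a);nn=Rt[:,0]*np.sin(a)-Rt[:,2]*np.cos(a);y=Rt[:,1]
im=[]
for n in('top','scene'):
    p,d=read_camera(n);w=world(n,d,uv[d.ravel()>0]);l=np.c_[(w-G)@x,(w-G)@y,(w-G)@nn]
    for s in(60,-60):
        k=(abs(l[:,0]-s)<12)&(abs(l[:,1])<12)&(abs(l[:,2])<40)
        if k.sum()>5:print(n,s,k.sum(),np.percentile(l[k,2],[10,50,90]).round(1))
    k=(abs(l[:,1])<10)&(l[:,2]>12)&(l[:,2]<25);print(n,'cap extent x',np.percentile(l[k,0],[3,97]).round(1))
    im.append(cv2.resize(p[150:290,200:400],(400,280),interpolation=2))
cv2.imwrite('pics/fin.png',np.hstack(im)[:,:,::-1])
E
```

```text
t 17.57 j [-0.014  0.26   2.169  0.622  0.741 -0.31 ] p [393.7  92.4 349.5] lean 7.4 side 22.4 ydir [ 0.984 -0.176  0.003] ft [-0.8  0.  -0.1] [-0.263  0.093 -0.01 ] open 0.8
top 60 131 [16.2 18.3 19.6]
top cap extent x [-25.2  71.7]
scene 60 45 [-25.2  18.8  20. ]
scene -60 59 [17.7 18.6 19.6]
scene cap extent x [-76.5 736.7]
```

View pics/fin.png

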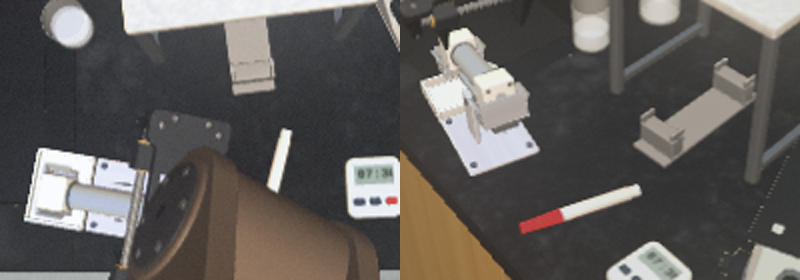

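The sampler rests in both saddles with the cradle tipped tray end down; both caps' tops measure about +18.5 mm in the tipped frame. The robot is clear, and the marker and timer are where they were.

```bash
python3 -c "
from cell import *
print(job_done())"
```

```text
the job is handed in; nothing more can be done
None
```

The job is handed in at about 17.6 s of the 48 s allowed: the sampler lies in both saddles with its heavy end toward the drip tray, the cradle is tipped down over the tray, and the robot is clear; the final verdict was not shown.

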